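Open the third inlet of a nail-desk dust extractor with its gated lever

TASK

Open the dust extractor's third inlet to full draw: push its ball-topped lever across the gate to your right, then forward, away from you, until it is fully home in the third forward slot (the right-hand one as the robot sees it). Push it with the fingertips or the outside of the fingers without taking it between them, do not force it, do not let it slip into any other slot on the way, and leave the bottles, jar and buffer block as they stand. Then move clear.

Things in the scene. Friction and masses are not known exactly. Their poses are not given: they have to be found in the camera images.
- extractor: White bench dust extractor, fixed on the desk, turned by up to 0.45 rad. Housing 240 mm deep (its x), 300 mm wide (its y), 134 mm high. Origin: centre of its underside. Its x axis points from its front (robot's side) to its back, where three 50 mm grey ducts leave at the slots' spacing; y points left as seen from the front, z up. A steel gate plate lies on top, a jar at the back left.
- gate_centre (a point): Middle of the gate's cross lane, on the plate's upper face, 140 mm above the desk, 30 mm in front of the extractor's centre. The plate's cut-out is a double H: a lane 18 mm wide along the extractor's y, 69 mm to either side of this point, and slots 18 mm wide fore and aft at y = +60 (first), 0 (second), -60 mm (third). Slots end 33 mm ahead and 21 mm behind; their corners are rounded 6 mm.
- knob (a point): Centre of the black ball knob, 36 mm across, the widest part of the lever (12 mm steel rod). Upright it is 215 mm above the desk, 75 mm over the gate plate. The rod swings fore and aft about a shaft along the extractor's y, 50 mm above the desk, 165 mm below the knob's centre, under the cross lane, and slides along that shaft. It stays where it is left; about 3 N at the knob moves it either way.
- slot3 (a point): Point at the upper face of the gate plate (z = 140 mm) on the centre line of the third forward slot, about where the rod's axis stands when the lever is fully home there; the knob then stands about 22 mm further along the extractor's x and 67 mm higher.
- lever_across (a joint): Slide of the lever across the gate, in m: 0 at the middle column, -0.060 at the first (left) column, +0.060 at the third (right) column; grows to the right (extractor's -y). The lane stops it at about +-0.0625. It starts somewhere from the first column to a little past the middle.
- lever_swing (a joint): Swing of the lever, in rad: 0 upright in the cross lane (free play about +-0.035), grows forward (extractor's +x); about 0.30 when home against the end of a forward slot, about -0.17 at the end of a rear slot.
- spray_bottle_at (a point): Loose bystander: white bottle, 64 mm across, 180 mm tall, on the desk left of the extractor. The point is its centre.
- gel_jar_at (a point): Loose bystander: clear jar with black lid, 48 mm across, 34 mm tall, on the back left corner of the extractor's top. The point is its centre.
- polish_bottle_at (a point): Loose bystander: small square glass bottle 30 x 30 mm with a black cap, 78 mm tall, on the desk right of the extractor. The point is its centre, 39 mm up.
- buffer_block_at (a point): Loose bystander: grey nail buffer block 95 x 27 x 27 mm lying on the desk left of the extractor. The point is its centre.

How it is judged:
On the way, in this order (a step that is already met when the one before it is completed fails the run):
1. the lever stands in the cross lane at the third column (value of joint lever_across above 0.053 m and value of joint lever_swing between -0.07 and 0.09 rad).
2. the lever is fully home in the third forward slot (value of joint lever_swing above 0.265 rad and value of joint lever_across above 0.053 m), for 0.2 s.
At the end, for the whole second after the job is handed in: The lever stands at rest fully home in the third forward slot (swing above 0.265 rad of about 0.30, across above 0.053 m) (all of step 2 and velocity of joint lever_swing between -0.05 and 0.05 rad/s); the robot touches nothing.
It fails at once if the lever slipped into another forward slot (value of joint lever_swing above 0.11 rad and value of joint lever_across below 0.048 m).
It fails at once if the lever slipped into a rear slot (value of joint lever_swing below -0.1 rad).
It fails at once if the lever was taken between the fingers (horizontal distance between the grasp point and knob below 0.019 m and distance between the grasp point and knob below 0.034 m).
It fails at once if the lever was forced (over 40 N) (contact force between lever_swing and the arm above 40 N).
It fails at once if a bottle, the jar or the buffer block was knocked, moved over 15 mm or lifted (distance of any of spray_bottle_at, gel_jar_at, polish_bottle_at, buffer_block_at from where it was at the start of the episode above 0.015 m).
It also fails if it takes over 46 s, if anything falls off the work surface, if the arm or the gripper's body presses on something with over 40 N, if the wrist force passes 120 N, or if a joint passes its speed limit or range.

ROBOT

A 7-joint arm with a two-finger parallel gripper is mounted at the origin on the work surface. World frame = base frame: x ahead of the robot, y to its left, z up, the work surface at z = 0. Lengths are in m, angles in rad, forces in N, time in s.
With the tool pointing down it reaches from about 0.425 to 0.925 m from the base axis. Payload 6.8 kg.
Tool frame: the origin (TCP) lies at the very end of the fingers, on their centre line; the grasp point (between the pads) lies 19 mm behind it; y points along the fingers, z is the direction in which the jaws open and shut, and the axes are right-handed (so a half turn about y gives the same grasp; the last joint's range is limited). The gripper opens to 88 mm and grips with 3 to 60 N. Pads are 20 mm wide; open, the fingers measure 115 mm over their backs; the gripper's body (75 mm by 178 mm) begins 61 mm behind the grasp point.
Start: joints at [-1.231, 0.477, 0.022, 1.555, -0.011, 1.109, -0.083], TCP at [0.292, 0.608, 0.223] pointing down, gripper open.
Joint ranges: [-2.96, 2.96], [-0.34, 2.1], [-1.41, 1.46], [0.24, 2.44], [-1.37, 4.51], [0.17, 1.92], [-2.96, 2.96]. Speed limits (rad/s): [2.39, 2.39, 3.14, 3.14, 3.14, 3.14, 3.14].

INTERFACE

Orientations are given as a unit quaternion [w, x, y, z].
In Python, from cell import r gives the robot as it stands.
- The arm moves only by the shell command python3 -m jog 'ROWS' [OPENING] [FORCE]. ROWS is JSON, one flat list of numbers, 6 for each row, row after row: the shift along the tool's x, y, z in units of 25 mm (1.0 is 25 mm), then the turn, a rotation vector about the tool's x, y, z in rad. A call has 1 to 5 rows; each row is the pose to reach, as a shift and turn from the pose commanded when the call began, along the tool's axes at that moment; what a row does not reach only later rows make up. A row lasts 1/10 s, in which the tool goes at most 50 mm and 8.59 degrees, less where a joint would pass 70% of its speed; a pose out of reach is approached as far as the arm can. A call with a gripper value outside its range is refused whole. OPENING is the opening, from -1 (shut) to 1 (fully open), so that 0 is half open, set as the call begins (- or left out, the last holds). The fingers move at their own pace and stop on an object; FORCE is the grip in N (left out, the last holds). Time passes only in rows, so rows that repeat a pose let the fingers close. It gives the time, the measured TCP pose, the force and the opening at its end, in the units of the state.
- r.get_state(): the state, without advancing time (a new reading comes with each control period).
- r.camera(name): name is "scene" or "top" or "wrist"; returns a dict with "frame" (400x640x3 uint8, blue, green, red), "z_map" (400x640 float32, m along the optical axis (not along the pixel's ray), 0 where there is no reading), "fx", "fy", "cx", "cy" (pixels), "k1" (the pictures are not rectified: a ray, as slopes to the right and down, at radius r is drawn at 1 + k1 r^2 times it, then the intrinsics apply), "eye" and "orientation" of the camera in the world. Camera axes: x right, y down, z forward; pixel columns grow to the right and rows downward; lengths in m; the calibration is good to about 2 mm. A picture is of the moment at which its call begins.
- r.close_job(): hands the job in, once; it reports no verdict.
The state is a dict: "time_s": time; "joints": joint angles; "joint_velocities": joint speeds; "tau": joint torques, N m; "eef_pos": TCP position; "tool_rot": TCP orientation; "wrist_force": force on the tool from outside, world axes, zero at the start; "ft_torque": the same for the moment, N m; "finger_gap": finger opening in m.
Only numpy, scipy, OpenCV 4.12 (cv2) and the standard library are available. Lean on these libraries where they do the work, as an engineer would, in place of code of your own. Each camera call takes 0.05 s, during which the arm holds its last target.

## Working session

There is one attempt and no reset: what is moved stays moved. The work goes in short steps, Python scripts to look and compute and a shell command to move; the robot and the scene stay as the last step left them, time stands still between calls to the robot, and variables do not carry over. Pictures are saved under pics/ and viewed, and the job is handed in when it is done.

```bash
ls; mkdir -p pics; python3 - <<'E'
from cell import r
import cv2, numpy as np
s=r.get_state(); print({k:np.round(v,3).tolist() for k,v in s.items()})
for n in ("scene","top"):
    c=r.camera(n); cv2.imwrite(f"pics/{n}0.png",c["frame"]); np.savez(f"{n}0.npz",**{k:v for k,v in c.items()})
    print(n,{k:np.round(c[k],4).tolist() for k in c if k not in("frame","z_map")})
E
```

```text
pics
{'time_s': 0.0, 'joints': [-1.231, 0.478, 0.022, 1.556, -0.012, 1.109, -0.083], 'joint_velocities': [-0.0, 0.001, 0.001, 0.0, 0.001, 0.001, 0.0], 'tau': [-0.001, -58.286, 1.534, -27.262, -0.054, 0.017, 0.0], 'eef_pos': [0.292, 0.608, 0.222], 'tool_rot': [-0.689, 0.69, -0.157, 0.157], 'wrist_force': [0.483, 0.214, 0.139], 'ft_torque': [-0.019, -0.032, 0.002], 'finger_gap': 0.088}
scene {'fx': 417.0473, 'fy': 417.0473, 'cx': 324.628, 'cy': 197.3182, 'k1': -0.1012, 'eye': [1.0977, 0.1791, 0.877], 'orientation': [-0.2012, 0.5924, 0.736, -0.2586]}
top {'fx': 454.873, 'fy': 454.873, 'cx': 316.5822, 'cy': 189.5595, 'k1': 0.0032, 'eye': [0.4676, 0.0727, 1.3635], 'orientation': [0.0189, -0.7062, 0.7073, -0.0249]}
```

View pics/scene0.png

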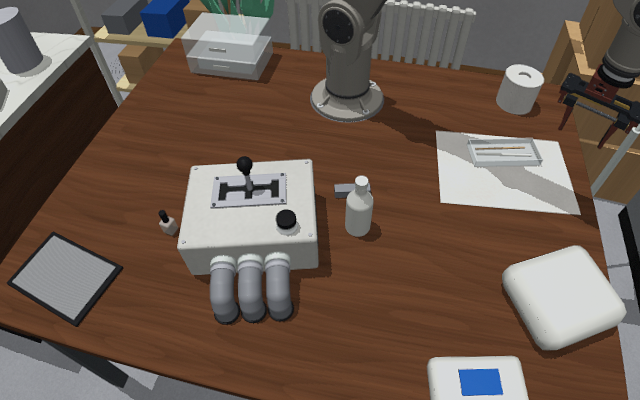

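View pics/top0.png

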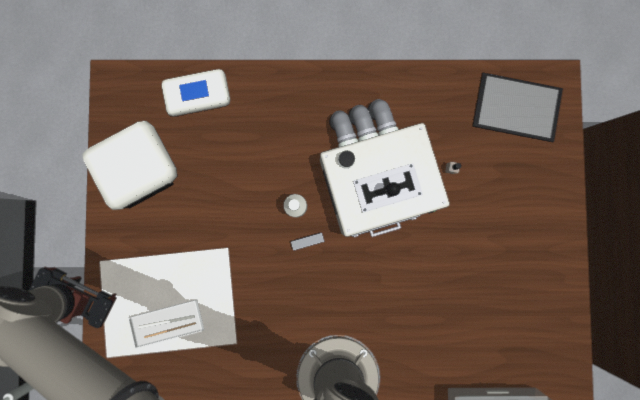

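The scene view shows the black knob at about (245,163), near the middle column. The top view shows the housing around (385,180), the jar at (346,158), the spray bottle at (295,205), the polish bottle at (453,167) and the buffer block at (307,241). Next I'll measure these.

```bash
cat > h.py <<'E'
import numpy as np, cv2
from scipy.spatial.transform import Rotation as R
def rot(q): return R.from_quat(q,scalar_first=True)
def ray(c,u,v):
    K=np.array([[c["fx"],0,c["cx"]],[0,c["fy"],c["cy"]],[0,0,1.]])
    p=cv2.undistortPoints(np.array([[[u,v]]],float),K,np.array([float(c["k1"]),0,0,0]))[0,0]
    return rot(c["orientation"]).apply([p[0],p[1],1])
def onz(c,u,v,z):
    d=ray(c,u,v); e=np.array(c["eye"]); return e+d*(z-e[2])/d[2]
def proj(c,P):
    pc=rot(c["orientation"]).inv().apply(np.array(P)-c["eye"]); a,b=pc[:2]/pc[2]; k=1+c["k1"]*(a*a+b*b)
    return c["cx"]+c["fx"]*a*k, c["cy"]+c["fy"]*b*k
def depthpt(c,u,v):
    d=ray(c,u,v); return np.array(c["eye"])+d*c["z_map"][int(round(v)),int(round(u))]
def two(c1,p1,c2,p2):
    d1=ray(c1,*p1);d2=ray(c2,*p2);e1=np.array(c1["eye"]);e2=np.array(c2["eye"])
    t=np.linalg.lstsq(np.stack([d1,-d2],1),e2-e1,rcond=None)[0]
    a=e1+t[0]*d1;b=e2+t[1]*d2; return (a+b)/2,np.linalg.norm(a-b)
E
python3 - <<'E'
import numpy as np,cv2
from h import *
T=dict(np.load("top0.npz"));S=dict(np.load("scene0.npz"))
for n,C,(x0,y0,x1,y1) in(("top",T,(310,90,470,260)),("scene",S,(150,130,390,330))):
    f=C["frame"][y0:y1,x0:x1]; cv2.imwrite(f"pics/{n}crop.png",cv2.resize(f,None,fx=3.3 if n=="scene" else 3.5,fy=3.3 if n=="scene" else 3.5,interpolation=cv2.INTER_CUBIC)[:600,:800])
# housing mask top by height from z_map
h=np.zeros((400,640));
vv,uu=np.mgrid[0:400,0:640]
f=T["frame"].astype(int); m=((f.min(2)>165)&(uu>310)&(uu<470)&(vv>110)&(vv<245)).astype(np.uint8)
cs,_=cv2.findContours(m,cv2.RETR_EXTERNAL,cv2.CHAIN_APPROX_NONE); c=max(cs,key=cv2.contourArea)
rc=cv2.minAreaRect(c); print(rc); b=cv2.boxPoints(rc)
for p in b: print(p,onz(T,*p,0.134).round(4), depthpt(T,*(p+(np.array(rc[0])-p)*.08)).round(3))
P=[onz(T,*p,0.134) for p in b]; print([np.linalg.norm(P[i]-P[i-1]).round(4) for i in range(4)], np.mean(P,0))
E
```

```text
((383.1983642578125, 174.076171875), (97.25257873535156, 108.67729187011719), 73.44293212890625)
[317.25574 142.95099] [0.6711 0.0603 0.134 ] [0.685 0.043 0.005]
[421.42688 111.98121] [ 0.7566 -0.2255  0.134 ] [ 0.772 -0.248  0.003]
[449.141   205.20135] [ 0.501  -0.2966  0.134 ] [ 0.508 -0.282  0.137]
[344.96985 236.17114] [ 0.418  -0.0138  0.134 ] [ 0.431 -0.022  0.136]
[np.float64(0.2637), np.float64(0.2983), np.float64(0.2653), np.float64(0.2946)] [ 0.58666599 -0.11889098  0.134     ]
```

```bash
ls pics
```

```text
scene0.png
scenecrop.png
top0.png
topcrop.png
```

View pics/topcrop.png

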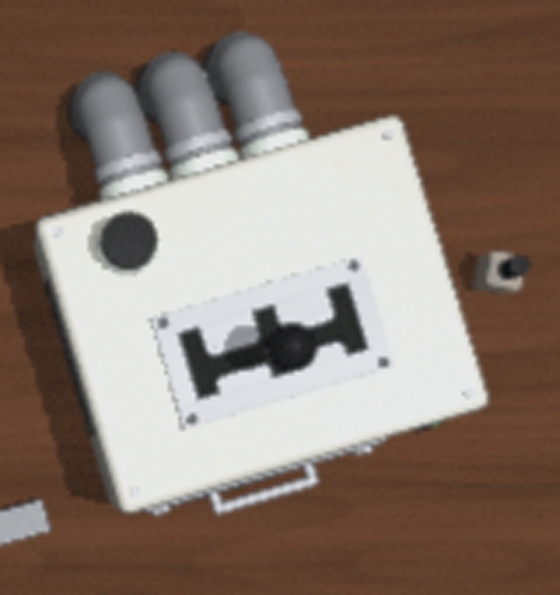

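View pics/scenecrop.png

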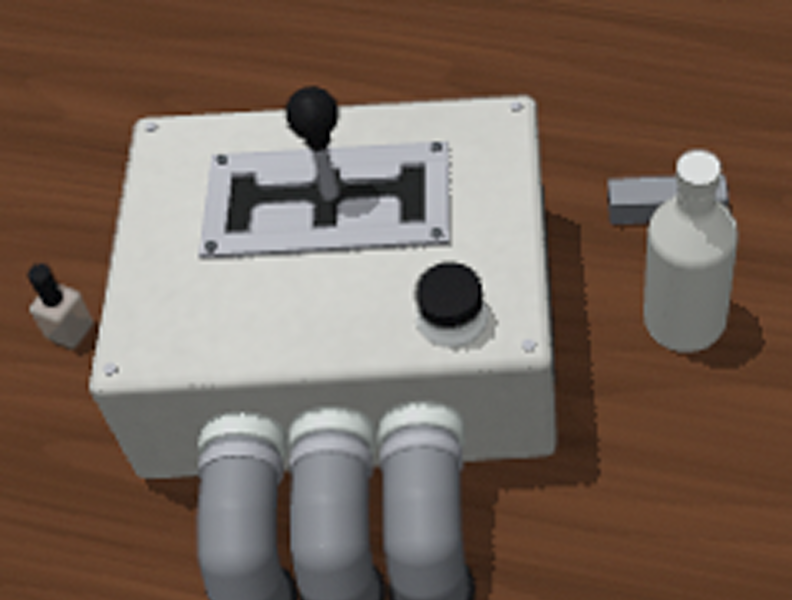

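The crop shows the gate plate screws at (164,323), (354,266), (384,362) and (192,420), and the knob at (292,347). I'll take the pose from the four housing screws and the gate's dark cut-out, and the knob from both views.

```bash
python3 - <<'E'
import numpy as np,cv2
from h import *
T=dict(np.load("top0.npz"));S=dict(np.load("scene0.npz"))
up=lambda p,s,o:((p[0]+.5)/s-.5+o[0],(p[1]+.5)/s-.5+o[1])
tp=lambda p:up(p,3.5,(310,90)); sp=lambda p:up(p,3.3,(150,130))
gs=[onz(T,*tp(p),.14) for p in((164,323),(354,266),(384,362),(192,420))]
hs=[onz(T,*tp(p),.134) for p in((57,232),(389,136),(466,394),(134,491))]
gs2=[onz(S,*sp(p),.14) for p in((436,234),(210,247),(222,160),(436,147))]
hs2=[onz(S,*sp(p),.134) for p in((529,345),(111,370),(151,127),(516,107))]
for n,q in(("plate top",gs),("housing top",hs),("plate sc",gs2),("housing sc",hs2)):
    q=np.array(q); ydir=(q[0]-q[1])+(q[3]-q[2]); xdir=(q[0]-q[3])+(q[1]-q[2])
    print(n,"ctr",q.mean(0).round(4),"yaw from y",np.arctan2(-ydir[0],ydir[1]).round(4),"x",np.arctan2(xdir[1],xdir[0]).round(4),"sizes",(np.linalg.norm(ydir)/2).round(4),(np.linalg.norm(xdir)/2).round(4))
k,e=two(T,tp((292,347)),S,sp((312,114))); print("knob",k.round(4),e)
print("depth knob",depthpt(T,*tp((292,347))).round(4),depthpt(S,*sp((312,114))).round(4))
print("onz .215",onz(T,*tp((292,347)),.215).round(4),onz(S,*sp((312,114)),.215).round(4))
for n,p,z in(("jar",(130,241),.168),("pol",(515,267),.078)): print(n,onz(T,*tp(p),z).round(4))
print("spray",onz(T,295,205,.18).round(4),"buf",onz(T,307,241,.027).round(4))
E
```

```text
plate top ctr [ 0.5487 -0.1299  0.14  ] yaw from y 0.2907 x 0.2811 sizes 0.1544 0.0776
housing top ctr [ 0.5725 -0.1219  0.134 ] yaw from y 0.2817 x 0.2787 sizes 0.2693 0.2093
plate sc ctr [ 0.5452 -0.1312  0.14  ] yaw from y 0.2861 x 0.279 sizes 0.1538 0.0786
housing sc ctr [ 0.5689 -0.1237  0.134 ] yaw from y 0.2838 x 0.2869 sizes 0.2702 0.2106
knob [ 0.5403 -0.1299  0.2189] 0.0002036526632824987
depth knob [ 0.5393 -0.1272  0.2349] [ 0.5483 -0.1254  0.2284]
onz .215 [ 0.5405 -0.1307  0.215 ] [ 0.537  -0.1317  0.215 ]
jar [ 0.624  -0.0174  0.168 ]
pol [ 0.6142 -0.3374  0.078 ]
spray [0.5008 0.1189 0.18  ] buf [0.3999 0.0897 0.027 ]
```

```bash
cat >> h.py <<'E'
YAW=0.283; EX=np.array([np.cos(YAW),np.sin(YAW),0]);EY=np.array([-np.sin(YAW),np.cos(YAW),0])
G=np.array([0.542,-0.131,0.14])
def ext(P): d=np.array(P)-G; return np.array([d@EX,d@EY,P[2]])*1000   # mm in gate frame, z over desk
def wor(x,y,z): return G+EX*x/1000+EY*y/1000+np.array([0,0,z/1000-G[2]])
# target tool axes: y down, z along sgn*EX or EY
def tgt(zax):
    y=np.array([0,0,-1.]); x=np.cross(y,zax); return R.from_matrix(np.stack([x,y,zax],1))
def plan(s,P,Rt=None):
    Rc=rot(s["tool_rot"]); sh=Rc.inv().apply(np.array(P)-s["eef_pos"])/0.025
    rv=(Rc.inv()*Rt).as_rotvec() if Rt is not None else np.zeros(3)
    return sh.round(3).tolist(),rv.round(4).tolist()
E
python3 - <<'E'
from h import *; from cell import r
s=r.get_state(); print(rot(s["tool_rot"]).as_matrix().round(3))
for n,z in(("+EX",EX),("-EX",-EX),("+EY",EY),("-EY",-EY)):
    print(n,plan(s,wor(0,60,290),tgt(z)),s["joints"][6])
print("knob",ext([.5403,-.1299,.2189]),"start",ext(s["eef_pos"]))
for P in ([.624,-.0174,.168],[.6142,-.3374,.078],[.5008,.1189,.18]): print(ext(P).round())
E
```

```text
[[ 0.901 -0.001  0.433]
 [-0.433 -0.001  0.901]
 [ 0.    -1.    -0.002]]
+EX ([20.208, -2.692, -20.534], [0.0014, 0.8401, 0.0008]) -0.08310507782015543
-EX ([20.208, -2.692, -20.534], [0.001, -2.3015, -0.0017]) -0.08310507782015543
+EY ([20.208, -2.692, -20.534], [0.0016, -0.7307, -0.0004]) -0.08310507782015543
-EY ([20.208, -2.692, -20.534], [0.0006, 2.4108, 0.002]) -0.08310507782015543
knob [ -1.32521616   1.53094812 218.9       ] start [-33.66807034 779.37754219 221.81083909]
[110.  86. 168.]
[  12. -218.   78.]
[ 30. 251. 180.]
```

```bash
python3 -m jog '[0,-1.5,0,0,0,0, 0,-2.7,0,0,0,0, 1.3,-2.7,-1.3,0,0.1,0, 2.6,-2.7,-2.6,0,0.2,0, 3.9,-2.7,-3.9,0,0.3,0]' -1 10; python3 - <<'E'
from h import *; from cell import r
s=r.get_state(); print(ext(s["eef_pos"]).round(1), plan(s,wor(0,60,290),tgt(EX)))
E
```

```text
time_s: 0.6
eef_pos: [0.3381, 0.4767, 0.2898]
tool_rot: [-0.658, 0.658, -0.259, 0.259]
wrist_force: [1.3, 1.1, -0.3]
finger_gap: 0.0513
[-26.  640.5 289.8] ([20.489, -0.0, -10.971], [0.0003, 0.5365, 0.0002])
```

```bash
python3 -m jog '[1.7,0,-0.9,0,0.05,0, 3.4,0,-1.8,0,0.1,0, 5.1,0,-2.7,0,0.15,0, 6.8,0,-3.6,0,0.2,0, 8.5,0,-4.5,0,0.25,0]'; python3 - <<'E'
from h import *; from cell import r
s=r.get_state(); print(ext(s["eef_pos"]).round(1), plan(s,wor(0,60,290),tgt(EX)))
E
```

```text
time_s: 1.1
eef_pos: [0.4173, 0.2493, 0.29]
tool_rot: [-0.621, 0.621, -0.339, 0.339]
wrist_force: [0.4, 0.1, -0.4]
finger_gap: 0.0116
[-13.5 400.  290. ] ([13.192, -0.002, -3.344], [0.0002, 0.288, -0.0001])
```

```bash
python3 -m jog '[1.8,0,-0.45,0,0.05,0, 3.6,0,-0.9,0,0.1,0, 5.4,0,-1.35,0,0.15,0, 7.2,0,-1.8,0,0.2,0, 9.0,0,-2.25,0,0.25,0]'; python3 - <<'E'
from h import *; from cell import r
s=r.get_state(); print(ext(s["eef_pos"]).round(1), plan(s,wor(0,60,290),tgt(EX)))
E
```

```text
time_s: 1.6
eef_pos: [0.4919, 0.0299, 0.2901]
tool_rot: [0.574, -0.573, 0.414, -0.414]
wrist_force: [1.0, 0.4, -0.3]
finger_gap: 0.0006
[ -3.1 168.5 290.1] ([4.343, 0.003, -0.04], [-0.0001, 0.0381, -0.0004])
```

```bash
python3 -m jog '[1.5,0,0,0,0.02,0, 3.0,0,0,0,0.038,0, 4.3,0,0,0,0.038,0, 4.3,0,0,0,0.038,0]'; python3 - <<'E'
from h import *; from cell import r
s=r.get_state(); print(ext(s["eef_pos"]).round(1), plan(s,wor(0,50,200),tgt(EX)), s["wrist_force"].round(1) if hasattr(s["wrist_force"],"round") else s["wrist_force"])
for n in("top","scene","wrist"):
    c=r.camera(n); np.savez(f"{n}1.npz",**c); cv2.imwrite(f"pics/{n}1.png",c["frame"])
T=dict(np.load("top1.npz"));S=dict(np.load("scene1.npz"))
f=T["frame"][90:260,310:470];cv2.imwrite("pics/top1c.png",cv2.resize(f,None,fx=3.5,fy=3.5,interpolation=cv2.INTER_CUBIC))
f=S["frame"][130:310,150:390];cv2.imwrite("pics/scene1c.png",cv2.resize(f,None,fx=3.3,fy=3.3,interpolation=cv2.INTER_CUBIC))
E
```

```text
time_s: 2.0
eef_pos: [0.5262, -0.0751, 0.2901]
tool_rot: [-0.564, 0.565, -0.425, 0.426]
wrist_force: [-0.0, -0.5, 0.8]
finger_gap: 0.0003
[  0.5  58.  290.1] ([0.314, 3.606, -0.015], [0.0004, -0.0051, 0.0023]) [-0.  -0.5  0.8]
```

View pics/scene1c.png

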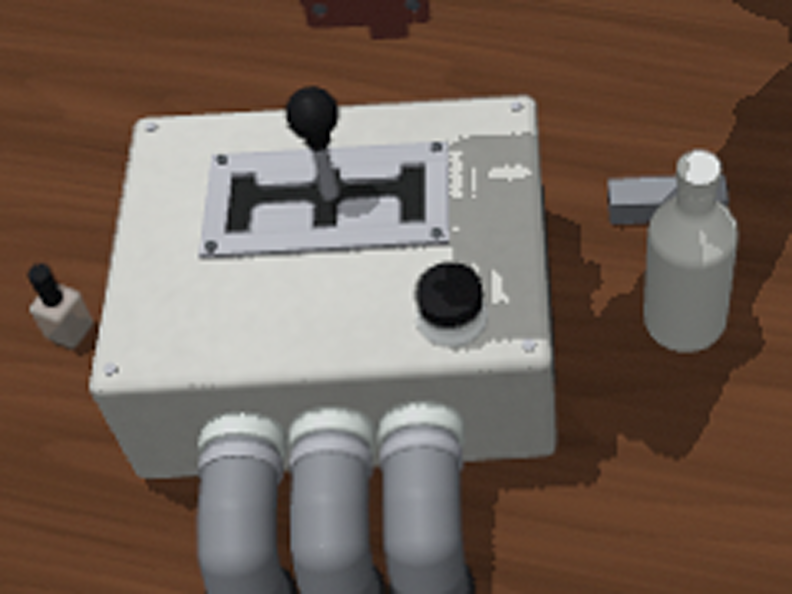

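View pics/wrist1.png

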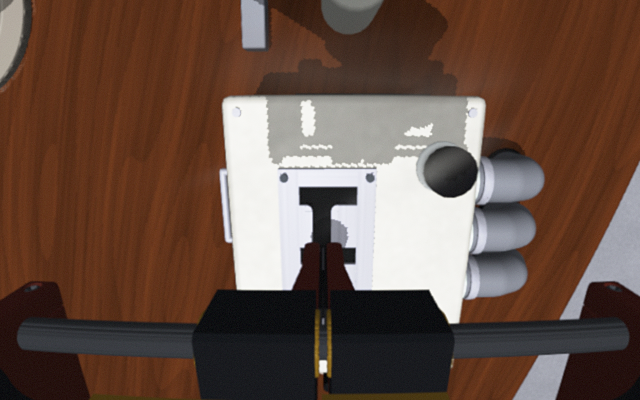

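```bash
python3 - <<'E'
from h import *; from cell import r
s=r.get_state()
for n in("top","scene","wrist"):
    T=dict(np.load(f"{n}1.npz")); print(n,np.round(proj(T,s["eef_pos"]),1),"knob",np.round(proj(T,wor(-1.3,1.5,215)),1),"gate",np.round(proj(T,G),1),"slot3 end",np.round(proj(T,wor(27,-60,140)),1))
E
python3 - <<'E'
import cv2
f=cv2.imread("pics/wrist1.png")[130:340,200:460];cv2.imwrite("pics/wrist1c.png",cv2.resize(f,None,fx=2.8,fy=2.8,interpolation=cv2.INTER_CUBIC))
E
```

```text
top [372.8 193.1] knob [392.8 188.9] gate [388.3 190. ] slot3 end [406.6 174.2]
scene [269.2 139.7] knob [244.4 165.4] gate [248.9 188. ] slot3 end [222.  198.6]
wrist [324.7 260.6] knob [320.5 293.2] gate [322.4 254.5] slot3 end [348.9 308.4]
```

View pics/scene1.png

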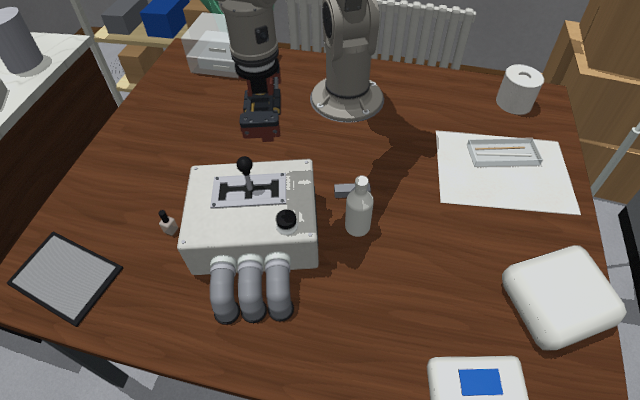

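View pics/wrist1c.png

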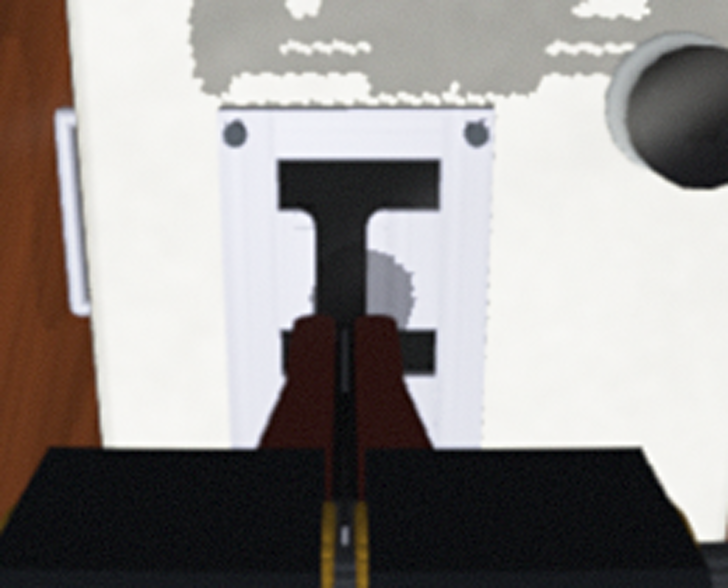

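```bash
python3 - <<'E'
import cv2
f=cv2.imread("pics/scene1.png")[60:220,180:330];cv2.imwrite("pics/scene1d.png",cv2.resize(f,None,fx=3.7,fy=3.7,interpolation=cv2.INTER_CUBIC))
E
```

```text
(no output)
```

View pics/scene1d.png

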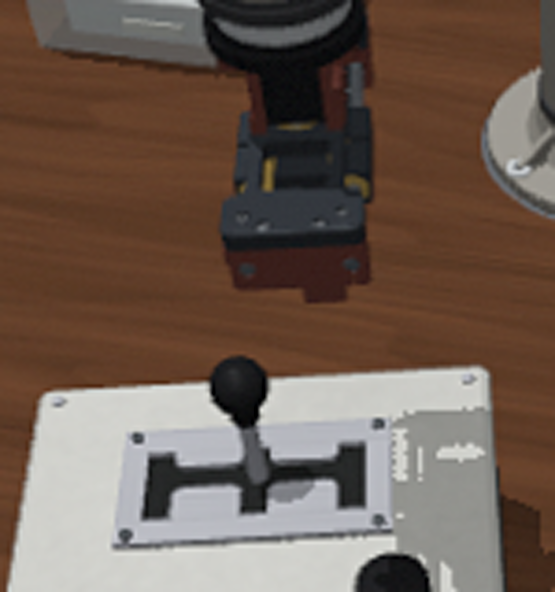

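The fingertip block at (268,140) in the scene picture matches the projected TCP (269,140). Next I lower to knob height on the knob's left.

```bash
python3 -m jog '[0,1.2,0,0,0,0, 0,2.4,0,0,0,0, 0.1,3.3,-0.02,0,-0.005,0, 0.3,3.65,-0.03,0,-0.005,0, 0.5,3.65,-0.03,0,-0.005,0]'; python3 - <<'E'
from h import *; from cell import r
s=r.get_state(); print(ext(s["eef_pos"]).round(1), plan(s,wor(-1,25,198),tgt(EX)))
E
```

```text
time_s: 2.65
eef_pos: [0.5282, -0.0814, 0.1981]
tool_rot: [-0.567, 0.568, -0.423, 0.421]
wrist_force: [0.4, 0.0, 0.1]
finger_gap: 0.0003
[  0.6  51.5 198.1] ([1.06, 0.001, -0.073], [0.0021, 0.0088, -0.0009])
```

```bash
python3 -m jog '[0.4,0,-0.06,0,0.006,0, 0.8,0,-0.06,0,0.006,0, 1.0,0,-0.06,0,0.006,0, 1.2,0,-0.06,0,0.006,0, 1.4,0,-0.06,0,0.006,0]'; python3 - <<'E'
from h import *; from cell import r
s=r.get_state(); print(ext(s["eef_pos"]).round(1), plan(s,wor(-1,-25,198),tgt(EX)))
c=r.camera("scene"); cv2.imwrite("pics/s2.png",cv2.resize(c["frame"][60:220,180:330],None,fx=3.7,fy=3.7,interpolation=cv2.INTER_CUBIC))
E
```

```text
time_s: 3.15
eef_pos: [0.5378, -0.1162, 0.1993]
tool_rot: [0.566, -0.565, 0.424, -0.424]
wrist_force: [-0.9, 2.6, 2.3]
finger_gap: 0.0004
[1.000e-01 1.530e+01 1.993e+02] ([1.614, 0.051, -0.046], [-0.0007, 0.0013, -0.0006])
```

View pics/s2.png

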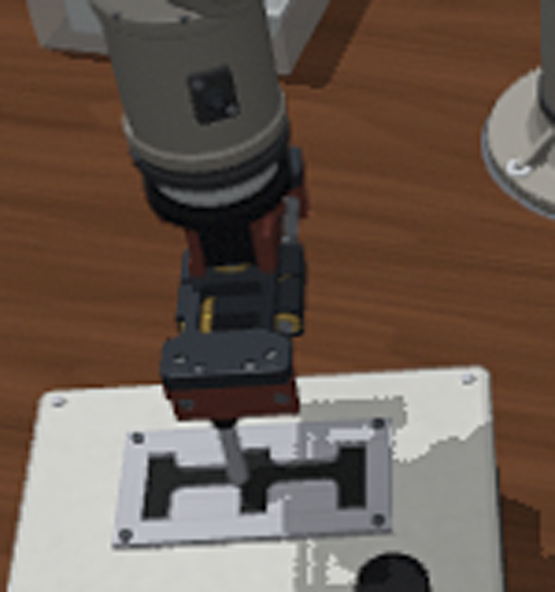

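```bash
python3 -m jog '[0.3,0.02,-0.02,0,0,0, 0.6,0.03,-0.04,0,0,0, 0.9,0.03,-0.04,0,0,0, 1.2,0.03,-0.04,0,0,0, 1.45,0.03,-0.04,0,0,0]'; python3 - <<'E'
from h import *; from cell import r
s=r.get_state(); print(ext(s["eef_pos"]).round(1), plan(s,wor(-1,-32,198),tgt(EX)))
c=r.camera("scene"); cv2.imwrite("pics/s3.png",cv2.resize(c["frame"][60:220,180:330],None,fx=3.7,fy=3.7,interpolation=cv2.INTER_CUBIC))
c=r.camera("top"); cv2.imwrite("pics/t3.png",cv2.resize(c["frame"][90:260,310:470],None,fx=3.5,fy=3.5,interpolation=cv2.INTER_CUBIC))
E
```

```text
time_s: 3.7
eef_pos: [0.5469, -0.1521, 0.1981]
tool_rot: [0.566, -0.566, 0.424, -0.424]
wrist_force: [1.0, 2.8, 1.7]
finger_gap: 0.0007
[ -1.2 -21.7 198.1] ([0.414, 0.006, 0.007], [-0.0002, 0.0007, 0.0002])
```

View pics/s3.png

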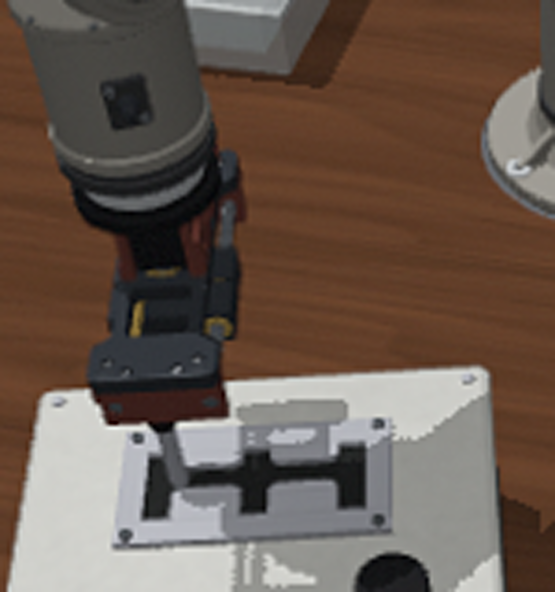

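View pics/t3.png

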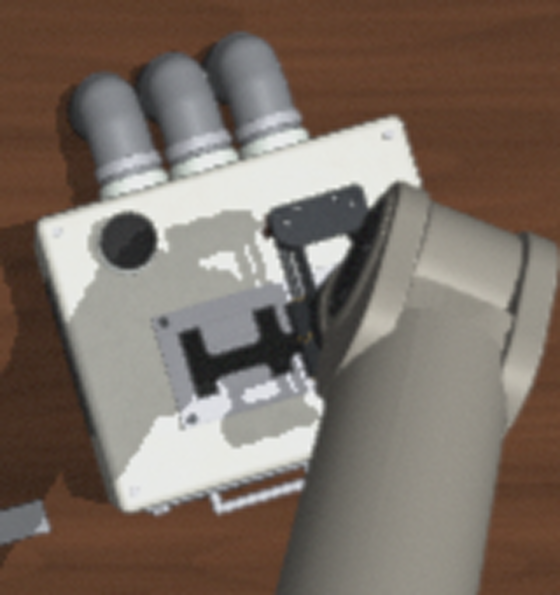

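The rod stands at (177,475) in the crop, with the third column at about (157,480), so about 10 mm remains. The wrist reads 3 N sideways.

```bash
python3 -m jog '[0.15,0,0,0,0,0, 0.28,0,0,0,0,0, 0.38,0,0,0,0,0, 0.42,0,0,0,0,0, 0.42,0,0,0,0,0]'; python3 - <<'E'
from h import *; from cell import r
s=r.get_state(); print(ext(s["eef_pos"]).round(1), plan(s,wor(-1,-34.5,198),tgt(EX)))
c=r.camera("scene"); cv2.imwrite("pics/s4.png",cv2.resize(c["frame"][100:220,180:330],None,fx=5,fy=5,interpolation=cv2.INTER_CUBIC))
E
```

```text
time_s: 4.3
eef_pos: [0.5494, -0.1616, 0.198]
tool_rot: [-0.566, 0.566, -0.424, 0.424]
wrist_force: [0.5, 1.3, 0.3]
finger_gap: 0.0002
[ -1.5 -31.4 198. ] ([0.123, -0.001, 0.018], [0.0004, 0.0009, -0.0001])
```

View pics/s4.png

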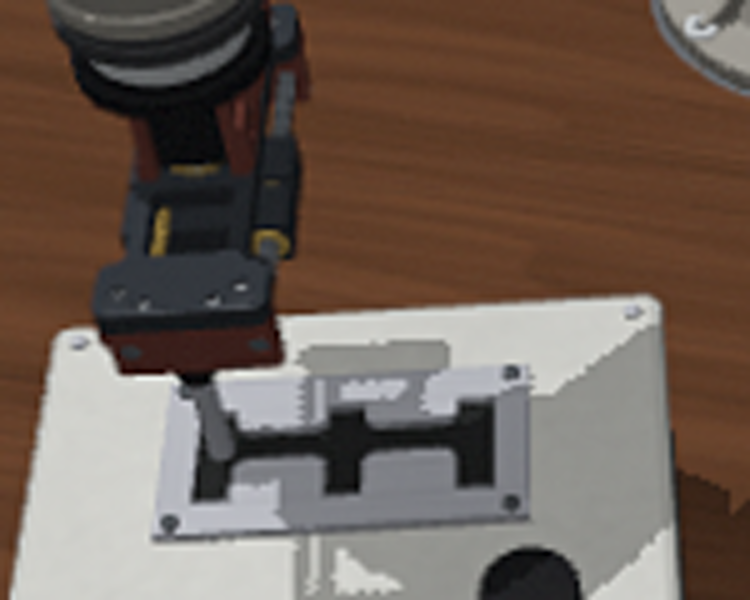

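```bash
python3 -m jog '[0.06,0,0,0,0,0, 0.12,0,0,0,0,0, 0.12,0,0,0,0,0]'; python3 - <<'E'
from h import *; from cell import r
s=r.get_state(); print(ext(s["eef_pos"]).round(1))
c=r.camera("scene"); np.savez("s5.npz",**c); cv2.imwrite("pics/s5.png",cv2.resize(c["frame"][160:210,195:305],None,fx=7.2,fy=7.2,interpolation=cv2.INTER_CUBIC))
for P in (wor(0,-60,140),wor(0,-57,140),wor(0,-63,140)): u=np.array(proj(c,P)); print(((u-[195,160]+.5)*7.2).round())
E
```

```text
time_s: 4.65
eef_pos: [0.5503, -0.1645, 0.198]
tool_rot: [-0.566, 0.566, -0.424, 0.424]
wrist_force: [-0.6, 2.3, -1.2]
finger_gap: 0.0006
[ -1.4 -34.5 198. ]
[205. 216.]
[215. 215.]
[196. 216.]
```

View pics/s5.png

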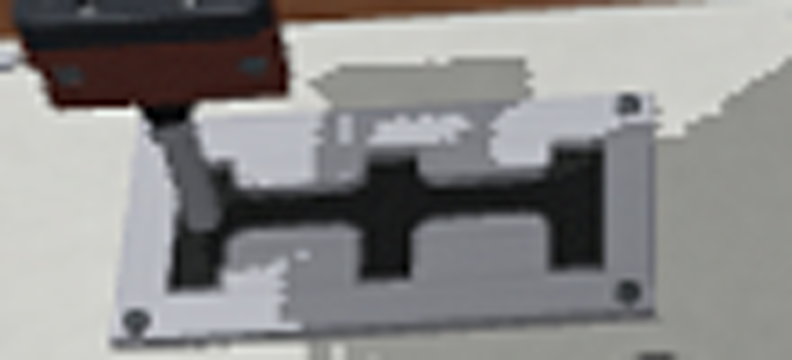

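The rod sits at about (204,215) in the crop, where I project the third column (205,216). Now I back off left, go round to the robot's side of the knob, and look again.

```bash
python3 -m jog '[-0.5,0,0,0,0,0, -1.0,0,0,0,0,0, -1.0,0,-0.8,0,0,0, -1.0,0,-1.6,0,0,0, -1.0,0,-2.2,0,0,0]'; python3 - <<'E'
from h import *; from cell import r
s=r.get_state(); print(ext(s["eef_pos"]).round(1), plan(s,wor(-55,-60,198),tgt(EX)))
for n in("scene","wrist"):
    c=r.camera(n); np.savez(f"{n}6.npz",**c); cv2.imwrite(f"pics/{n}6.png",c["frame"])
f=cv2.imread("pics/scene6.png")[130:230,170:310]; cv2.imwrite("pics/s6c.png",cv2.resize(f,None,fx=5.5,fy=5.5,interpolation=cv2.INTER_CUBIC))
E
```

```text
time_s: 5.2
eef_pos: [0.4895, -0.1553, 0.1982]
tool_rot: [0.566, -0.566, 0.424, -0.424]
wrist_force: [0.1, 0.0, -0.6]
finger_gap: 0.0007
[-57.2  -8.7 198.2] ([2.054, 0.007, 0.085], [-0.0001, 0.0016, -0.0])
```

View pics/s6c.png

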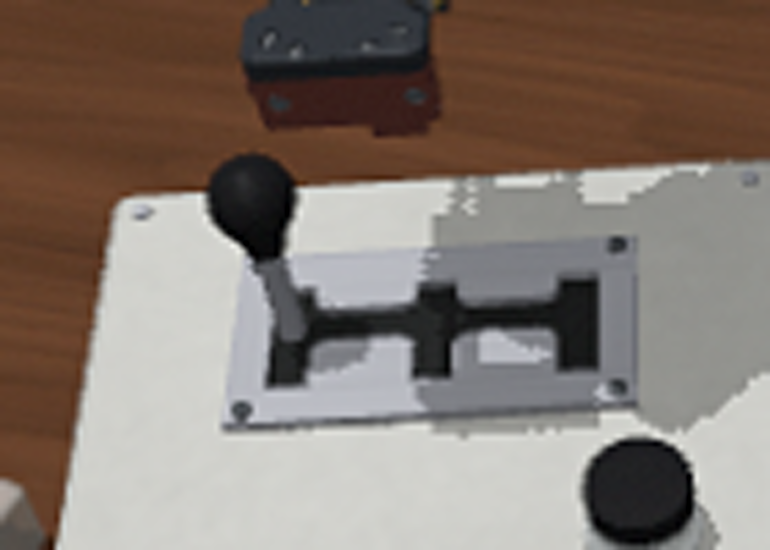

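View pics/wrist6.png

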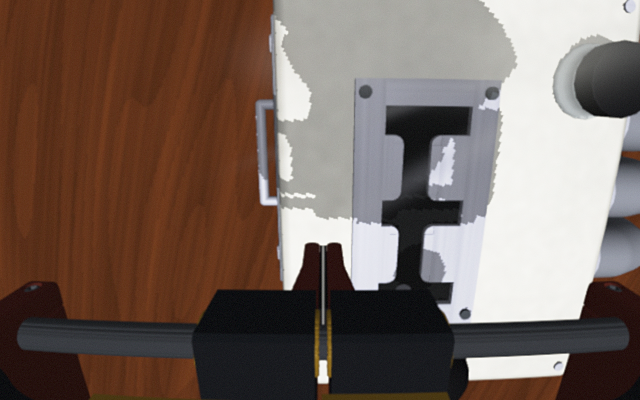

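```bash
python3 - <<'E'
from h import *
c=dict(np.load("scene6.npz"))
m=(c["frame"].max(2)<70).astype(np.uint8); m[:, :195]=0;m[:,235:]=0;m[:155]=0;m[177:]=0
cs,_=cv2.findContours(m,cv2.RETR_EXTERNAL,cv2.CHAIN_APPROX_NONE); k=max(cs,key=cv2.contourArea); (u,v),rad=cv2.minEnclosingCircle(k)
print(u,v,rad); u2,v2=(252.5)/5.5-.5+170,(196.5)/5.5-.5+130; print(u2,v2)
print(ext(onz(c,u2,v2,.215)).round(1)); 
# initial, same way
S=dict(np.load("scene0.npz")); print(ext(onz(S,312.5/3.3-.5+150,114.5/3.3-.5+130,.215)).round(1))
E
```

```text
216.13999938964844 167.13999938964844 9.664426803588867
215.4090909090909 165.22727272727272
[ -6.9 -62.3 215. ]
[ -5.    0.8 215. ]
```

Knob now at about y = -62 mm in the gate frame with the lever near upright, so the third column is reached. Moving behind it.

```bash
python3 -m jog '[0.8,0,0.08,0,0,0, 1.6,0,0.08,0,0,0, 2.05,0,0.08,0,0,0, 2.05,0,0.3,0,0,0, 2.05,0,0.5,0,0,0]'; python3 - <<'E'
from h import *; from cell import r
s=r.get_state(); print(ext(s["eef_pos"]).round(1), plan(s,wor(-20,-60,198),tgt(EX)))
E
```

```text
time_s: 5.8
eef_pos: [0.5176, -0.2006, 0.198]
tool_rot: [0.566, -0.566, 0.424, -0.424]
wrist_force: [0.2, 0.4, 0.2]
finger_gap: 0.0005
[-42.9 -60.  198. ] ([-0.001, -0.001, 0.916], [0.0, 0.001, -0.0005])
```

```bash
python3 -m jog '[0,0,0.2,0,0,0, 0,0,0.4,0,0,0, 0,0,0.6,0,0,0, 0,0,0.8,0,0,0, 0,0,1.0,0,0,0]'; python3 - <<'E'
from h import *; from cell import r
s=r.get_state(); print(ext(s["eef_pos"]).round(1), plan(s,wor(10,-60,198),tgt(EX)))
c=r.camera("scene"); cv2.imwrite("pics/s7.png",cv2.resize(c["frame"][130:230,170:310],None,fx=5.5,fy=5.5,interpolation=cv2.INTER_CUBIC))
E
```

```text
time_s: 6.3
eef_pos: [0.5409, -0.1943, 0.1981]
tool_rot: [-0.566, 0.566, -0.424, 0.424]
wrist_force: [-2.6, -0.2, 2.0]
finger_gap: 0.0007
[-18.7 -60.5 198.1] ([-0.019, 0.004, 1.149], [0.0007, 0.0009, -0.0004])
```

View pics/s7.png

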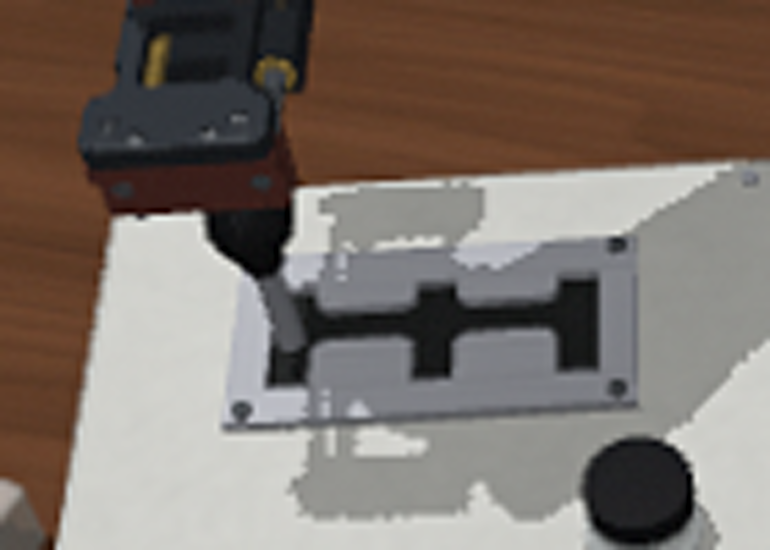

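The rod has entered the third slot at (290,340) with a 2.6 N push. Continuing forward.

```bash
python3 -m jog '[0,0,0.2,0,0,0, 0,0,0.4,0,0,0, 0,0,0.6,0,0,0, 0,0,0.8,0,0,0, 0,0,1.0,0,0,0]'; python3 - <<'E'
from h import *; from cell import r
s=r.get_state(); print(ext(s["eef_pos"]).round(1), plan(s,wor(17,-60,198),tgt(EX)))
c=r.camera("scene"); cv2.imwrite("pics/s8.png",cv2.resize(c["frame"][130:230,170:310],None,fx=5.5,fy=5.5,interpolation=cv2.INTER_CUBIC))
E
```

```text
time_s: 6.85
eef_pos: [0.565, -0.1872, 0.1977]
tool_rot: [-0.566, 0.566, -0.425, 0.424]
wrist_force: [-2.6, -0.9, -1.8]
finger_gap: 0.0003
[  6.4 -60.4 197.7] ([-0.015, -0.013, 0.425], [0.0009, 0.001, -0.0004])
```

View pics/s8.png

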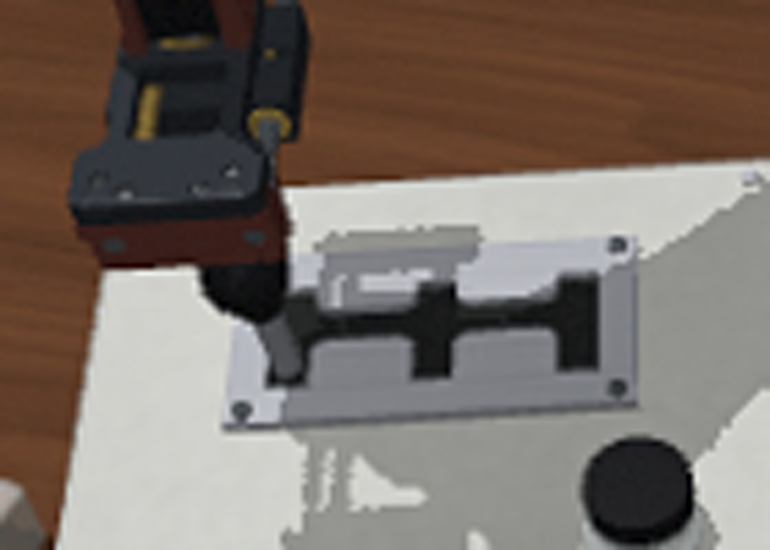

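Nearly home: the rod foot is at (288,370) and the slot end at about (288,384). I'll make the last push in small steps and watch the force.

```bash
python3 -m jog '[0,0,0.12,0,0,0, 0,0,0.24,0,0,0, 0,0,0.32,0,0,0]'; python3 - <<'E'
from h import *; from cell import r
s=r.get_state(); print(ext(s["eef_pos"]).round(1))
E
```

```text
time_s: 7.2
eef_pos: [0.5728, -0.1852, 0.198]
tool_rot: [-0.566, 0.566, -0.424, 0.424]
wrist_force: [-1.9, -1.6, -1.5]
finger_gap: 0.0008
[ 14.4 -60.6 198. ]
```

```bash
python3 -m jog '[0,0,0.06,0,0,0, 0,0,0.1,0,0,0]'; python3 - <<'E'
from h import *; from cell import r
s=r.get_state(); print(ext(s["eef_pos"]).round(1))
c=r.camera("scene"); cv2.imwrite("pics/s9.png",cv2.resize(c["frame"][130:230,170:310],None,fx=5.5,fy=5.5,interpolation=cv2.INTER_CUBIC))
E
```

```text
time_s: 7.4
eef_pos: [0.5751, -0.1845, 0.1981]
tool_rot: [-0.566, 0.566, -0.424, 0.424]
wrist_force: [-2.4, -0.2, -2.9]
finger_gap: 0.0006
[ 16.8 -60.6 198.1]
```

View pics/s9.png

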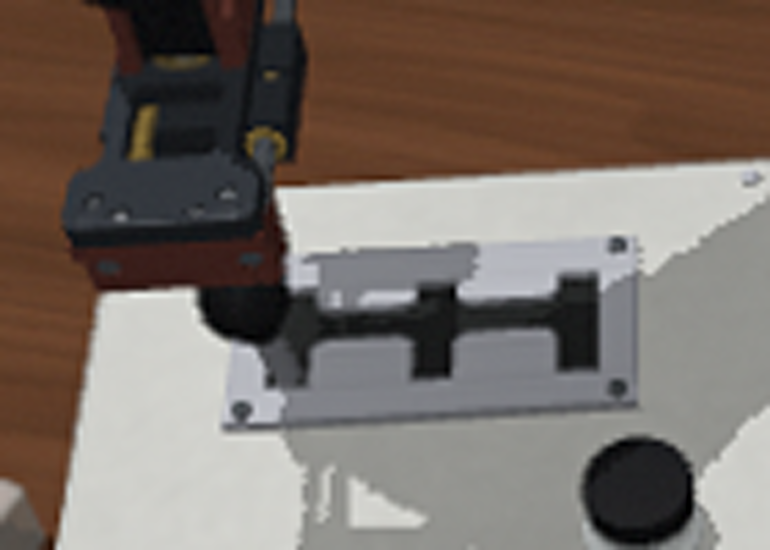

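```bash
python3 -m jog '[0,0,0.04,0,0,0, 0,0,0.08,0,0,0]'
```

```text
time_s: 7.65
eef_pos: [0.5769, -0.184, 0.1982]
tool_rot: [-0.566, 0.566, -0.424, 0.424]
wrist_force: [-2.1, -0.4, -2.0]
finger_gap: 0.0004
```

```bash
python3 -m jog '[0,0,0.04,0,0,0, 0,0,0.04,0,0,0]'
```

```text
time_s: 7.85
eef_pos: [0.5781, -0.1836, 0.1982]
tool_rot: [0.566, -0.566, 0.424, -0.424]
wrist_force: [-2.1, -1.0, -1.4]
finger_gap: 0.0007
```

```bash
python3 -m jog '[0,0,0.04,0,0,0, 0,0,0.06,0,0,0]'
```

```text
time_s: 8.05
eef_pos: [0.5791, -0.1833, 0.198]
tool_rot: [-0.566, 0.566, -0.424, 0.424]
wrist_force: [-3.4, -0.9, -1.2]
finger_gap: 0.0005
```

```bash
python3 -m jog '[0,0,0.04,0,0,0, 0,0,0.06,0,0,0]';  python3 - <<'E'
from h import *; from cell import r
s=r.get_state(); print(ext(s["eef_pos"]).round(1))
c=r.camera("scene"); cv2.imwrite("pics/s10.png",cv2.resize(c["frame"][130:230,170:310],None,fx=5.5,fy=5.5,interpolation=cv2.INTER_CUBIC))
E
```

```text
time_s: 8.25
eef_pos: [0.5798, -0.1832, 0.1979]
tool_rot: [-0.565, 0.566, -0.425, 0.424]
wrist_force: [-5.7, -1.1, 0.2]
finger_gap: 0.0006
[ 21.7 -60.7 197.9]
```

View pics/s10.png

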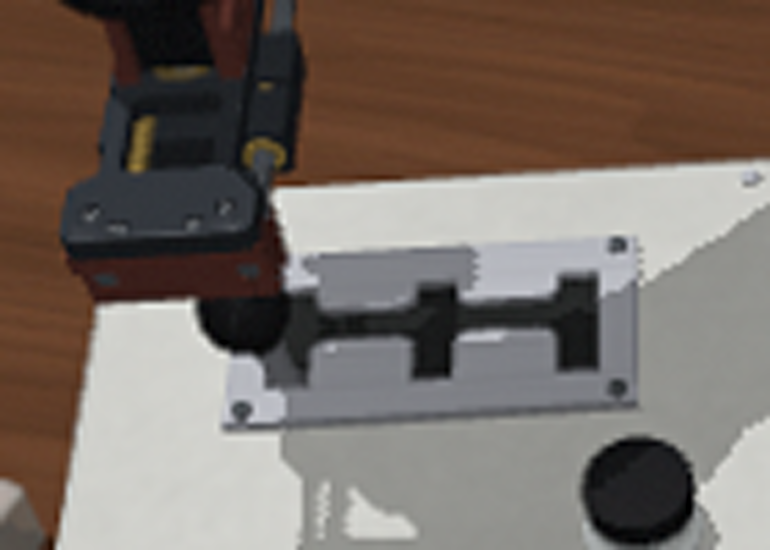

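Force is rising from 2 to 5.7 N, so the rod is at the slot's end. One more small nudge, then I'll hold.

```bash
python3 -m jog '[0,0,0.05,0,0,0, 0,0,0.08,0,0,0, 0,0,0.08,0,0,0, 0,0,0.08,0,0,0]'
```

```text
time_s: 8.7
eef_pos: [0.5803, -0.1831, 0.1977]
tool_rot: [-0.565, 0.566, -0.426, 0.423]
wrist_force: [-8.7, -0.6, 1.8]
finger_gap: 0.0005
```

The tool barely moved and force rose to 8.7 N, so the lever is against the stop. Backing straight off, then up and clear.

```bash
python3 -m jog '[0,0,-0.3,0,0,0, 0,0,-1.0,0,0,0, 0,0,-2.0,0,0,0, 0,-1.2,-2.6,0,0,0, 0,-2.8,-3.2,0,0,0]' && python3 -m jog '[-1.5,-0.5,-0.3,0,0,0, -3,-1,-0.6,0,0,0, -4.5,-1,-0.6,0,0,0, -6,-1,-0.6,0,0,0, -7.5,-1,-0.6,0,0,0]' && python3 -m jog '[-1,0,0,0,0,0, -1,0,0,0,0,0, -1,0,0,0,0,0]'; python3 - <<'E'
from h import *; from cell import r
for n in("scene","top"):
    c=r.camera(n); np.savez(f"{n}11.npz",**c); cv2.imwrite(f"pics/{n}11.png",c["frame"])
f=cv2.imread("pics/scene11.png")[130:310,150:390];cv2.imwrite("pics/s11c.png",cv2.resize(f,None,fx=3.3,fy=3.3,interpolation=cv2.INTER_CUBIC))
f=cv2.imread("pics/top11.png")[90:260,310:470];cv2.imwrite("pics/t11c.png",cv2.resize(f,None,fx=3.5,fy=3.5,interpolation=cv2.INTER_CUBIC))
E
```

```text
time_s: 9.2
eef_pos: [0.5052, -0.2042, 0.2681]
tool_rot: [-0.566, 0.566, -0.425, 0.424]
wrist_force: [0.4, 0.0, 0.8]
finger_gap: 0.0008
time_s: 9.7
eef_pos: [0.4395, -0.027, 0.2943]
tool_rot: [0.567, -0.564, 0.423, -0.425]
wrist_force: [1.2, 0.5, -0.1]
finger_gap: 0.0005
time_s: 10.0
eef_pos: [0.4328, -0.0046, 0.2939]
tool_rot: [0.567, -0.565, 0.423, -0.424]
wrist_force: [0.1, -1.1, 0.7]
finger_gap: 0.0002
```

View pics/s11c.png

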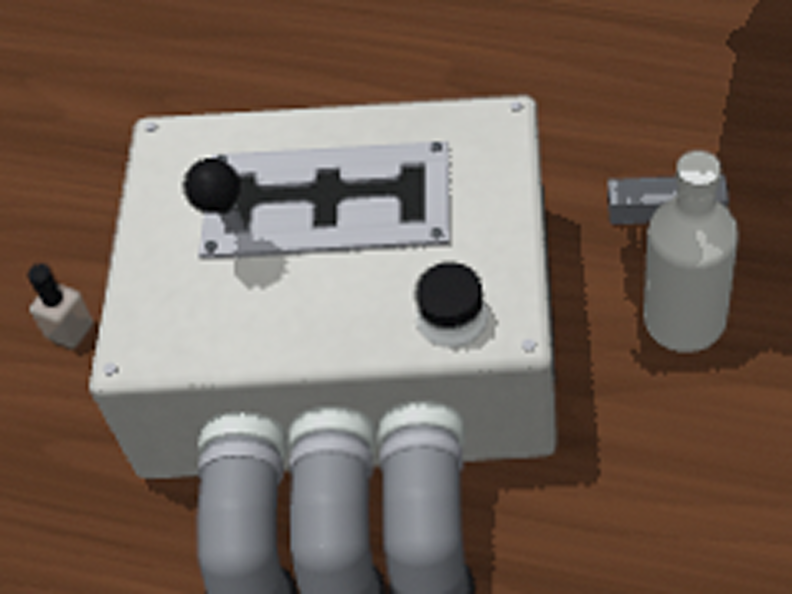

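View pics/t11c.png

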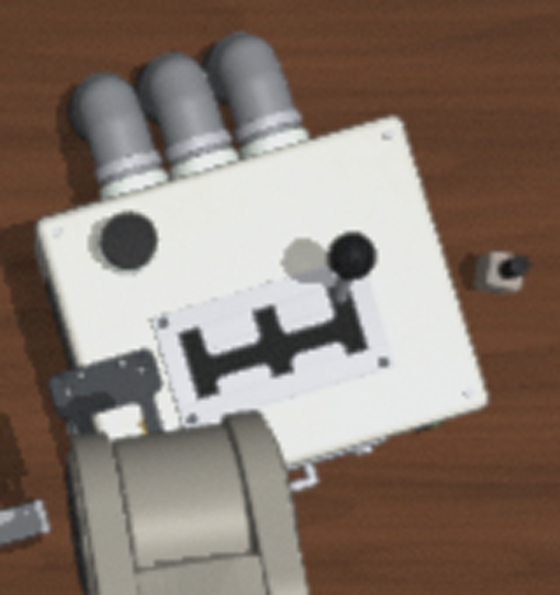

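```bash
python3 - <<'E'
from h import *
T=dict(np.load("top11.npz"));S=dict(np.load("scene11.npz"))
t=(352.5/3.5-.5+310,256.5/3.5-.5+90); q=(212.5/3.3-.5+150,186.5/3.3-.5+130)
k,e=two(T,t,S,q); print(ext(k).round(1),e); print(ext(onz(T,*t,.2076)).round(1),ext(onz(S,*q,.2076)).round(1))
E
```

```text
[ 50.  -60.8 212.2] 0.0007476268041021433
[ 50.2 -62.3 207.6] [ 46.  -61.8 207.6]
```

The knob is at x = 50, y = -61 mm, giving swing of about 0.30 and across of about 0.061. The bystanders are at the same pixels as before and the arm is clear and at rest.

```bash
python3 - <<'E'
from cell import r
s=r.get_state(); print(s["time_s"],max(abs(v) for v in s["joint_velocities"])); r.close_job()
E
```

```text
10.1 0.006423434878557485
the job is handed in; nothing more can be done
```

The lever is fully home in the third forward slot, and I handed the job in at about 10 s with the arm clear and at rest. With the gripper shut, I pushed the knob right with the sides of the fingers to the third column. I then went round to the robot's side and pushed it forward with the back of a finger until it met the slot end. The push read about 2–3 N along the way and 8.7 N at the stop.

**Final position:** the two camera views together put the knob 50 mm forward and 61 mm right of the gate centre, so swing is about 0.30 rad and across about 0.061 m. I took these from pictures, since the joint values can't be read directly.

**Disagreement:** taken alone at the expected knob height, the top view gave 50 mm forward and the scene view 46 mm. The scene view read about 4 mm short at the start too. Both are past the roughly 43 mm needed. The two-view knob height came out at 212 mm where about 208 mm was expected.

**Bystanders:** the bottles, jar and buffer block looked unmoved in the last pictures. I judged that by eye and did not measure their positions again.

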